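Sort the purple-capped sample jars into their colour trays

TASK

Put each of the four purple-capped sample jars into the small square tray of the same colour as the sticker on its cap (orange, blue, green, white), standing upright on the tray's floor, and never let a jar tip over. Leave the two red-capped jars where they stand.

Things in the scene. Friction and masses are not known exactly. Their poses are not given: they have to be found in the camera images.
- purple_jar_orange: loose closed white sample jar with a purple ribbed screw cap, to be sorted; a round orange sticker 28 mm across on top of the cap and a band of the same colour round the body. Round, 60 mm tall standing upright: body 38 mm across up to 44 mm, cap 40 mm across from 44 mm to 60 mm. About 60 g. Origin: centre of its underside; z up along the jar.
- purple_jar_blue: loose closed white sample jar with a purple ribbed screw cap, to be sorted; a round light blue sticker 28 mm across on top of the cap and a band of the same colour round the body. Round, 60 mm tall standing upright: body 38 mm across up to 44 mm, cap 40 mm across from 44 mm to 60 mm. About 60 g. Origin: centre of its underside; z up along the jar.
- purple_jar_green: loose closed white sample jar with a purple ribbed screw cap, to be sorted; a round green sticker 28 mm across on top of the cap and a band of the same colour round the body. Round, 60 mm tall standing upright: body 38 mm across up to 44 mm, cap 40 mm across from 44 mm to 60 mm. About 60 g. Origin: centre of its underside; z up along the jar.
- purple_jar_white: loose closed white sample jar with a purple ribbed screw cap, to be sorted; a round white sticker 28 mm across on top of the cap and a band of the same colour round the body. Round, 60 mm tall standing upright: body 38 mm across up to 44 mm, cap 40 mm across from 44 mm to 60 mm. About 60 g. Origin: centre of its underside; z up along the jar.
- red_jar_blue: loose closed white sample jar with a red ribbed screw cap, not part of the job, must stay where it stands; a round light blue sticker 28 mm across on top of the cap and a band of the same colour round the body. Round, 60 mm tall standing upright: body 38 mm across up to 44 mm, cap 40 mm across from 44 mm to 60 mm. About 60 g. Origin: centre of its underside; z up along the jar.
- red_jar_green: loose closed white sample jar with a red ribbed screw cap, not part of the job, must stay where it stands; a round green sticker 28 mm across on top of the cap and a band of the same colour round the body. Round, 60 mm tall standing upright: body 38 mm across up to 44 mm, cap 40 mm across from 44 mm to 60 mm. About 60 g. Origin: centre of its underside; z up along the jar.
- tray_orange: shallow open square orange tray fixed to the desk, 78 x 78 mm outside, 20 mm high, walls 4 mm, inside 70 x 70 mm, floor 4 mm thick; holds one jar. Origin: centre of its underside, on the desk; x and y along its sides, z up.
- tray_blue: shallow open square light blue tray fixed to the desk, 78 x 78 mm outside, 20 mm high, walls 4 mm, inside 70 x 70 mm, floor 4 mm thick; holds one jar. Origin: centre of its underside, on the desk; x and y along its sides, z up.
- tray_green: shallow open square green tray fixed to the desk, 78 x 78 mm outside, 20 mm high, walls 4 mm, inside 70 x 70 mm, floor 4 mm thick; holds one jar. Origin: centre of its underside, on the desk; x and y along its sides, z up.
- tray_white: shallow open square white tray fixed to the desk, 78 x 78 mm outside, 20 mm high, walls 4 mm, inside 70 x 70 mm, floor 4 mm thick; holds one jar. Origin: centre of its underside, on the desk; x and y along its sides, z up.

How it is judged:
By the outcome, as a careful person would: the job done as asked, in the order asked, and still so for the second after the job is handed in, with the robot touching nothing.
It also fails if it takes over 102 s, if anything falls off the work surface, if the arm or the gripper's body presses on something with over 40 N, if the wrist force passes 120 N, or if a joint passes its speed limit or range.

ROBOT

A 6-joint arm with a two-finger parallel gripper is mounted at the origin on the work surface. World frame = base frame: x ahead of the robot, y to its left, z up, the work surface at z = 0. Lengths are in m, angles in rad, forces in N, time in s.
With the tool pointing down it reaches from about 0.325 to 1 m from the base axis. Payload 5.1 kg.
Tool frame: the origin (TCP) lies midway between the tips of the shut fingers; the grasp point (between the pads) lies 19 mm behind it; z points along the fingers, y is the line along which they close (so a half turn about z gives the same grasp; the last joint's range is limited). The gripper opens to 85 mm and grips with 20 to 120 N. Pads are 22 mm wide; open, the fingers measure 114 mm over their backs; the gripper's body (76 mm by 85 mm) begins 54 mm behind the grasp point. The pads swing forward as they close: fully open they stand 13 mm farther back than shut.
Start: joints at [-0.083, 0.124, 1.65, -0, 1.367, -0.083], TCP at [0.65, -0, 0.231] pointing down, gripper open.
Joint ranges: [-2.61, 2.61], [-1.02, 2.33], [0.03, 2.71], [-1.35, 4.49], [0.32, 2.68], [-2.91, 2.91]. Speed limits (rad/s): [2.57, 2.57, 3.14, 3.14, 3.14, 3.14].

INTERFACE

Orientations are given as a 3x3 rotation matrix whose columns are the frame's x, y, z axes.
In Python, from bench import arm gives the robot as it stands.
- The arm moves only by the shell command python3 -m jog 'ROWS' [OPENING] [FORCE]. ROWS is JSON, a list of rows, each an object with "translation": the shift along the tool's x, y, z scaled (see below), a list of three; "angular": the turn, a rotation vector about the tool's x, y, z scaled (see below), a list of three. In form: [{"translation": [x, y, z], "angular": [rx, ry, rz]}, ...]. A call has 1 to 20 rows; each row shifts and turns the commanded pose from where the row before left it, along the tool's axes as they then stand; what a row does not reach is not made up. The controller multiplies each number of a shift by 0.02 m and each number of a turn by 5 degrees. A row lasts 1/12 s, in which the tool goes at most 41.7 mm and 7.16 degrees, less where a joint would pass 70% of its speed; a pose out of reach is approached as far as the arm can. A call with a number of a shift or a turn outside -1 to 1 is refused whole. A call with a gripper value outside its range is refused whole. OPENING is the opening, from -1 (shut) to 1 (fully open), so that 0 is half open, set as the call begins (- or left out, the last holds). The fingers move at their own pace and stop on an object; FORCE is the grip in N (left out, the last holds). Time passes only in rows, so rows that do not move let the fingers close. It gives the time, the measured TCP pose, the force, the opening and the grip force at its end, in the units of the state.
- arm.sense(): the state, without advancing time (a new reading comes with each control period).
- arm.snapshot(name): name is "scene" or "side" or "wrist"; returns a dict with "image" (480x640x3 uint8, red, green, blue), "mtx" (3x3 intrinsics, pixels), "extrinsics" (4x4, takes a point from world to camera coordinates); the wrist camera has in their place "mount" (4x4, takes a point from camera to tool coordinates, whose origin is the TCP and whose axes are the flange's). Camera axes: x right, y up, looking along -z (the intrinsics and any distortion apply to the point x, -y, -z); pixel columns grow to the right and rows downward; lengths in m; the calibration is good to about 2 mm. A picture is of the moment at which its call begins: read the wrist's pose just before it. There is no depth.
- arm.job_done(): hands the job in; it is judged then, once.
The state is a dict: "t": time; "joints": joint angles; "joint_vel": joint speeds; "effort": joint torques, N m; "ee_pos": TCP position; "ee_rot": TCP orientation; "force": force on the tool from outside, world axes, zero at the start; "torque": the same for the moment, N m; "finger_gap": finger opening in m; "finger_force": force on a finger pad.
Only numpy, scipy, OpenCV 4.12 (cv2) and the standard library are available. Lean on these libraries where they do the work, as an engineer would, in place of code of your own. Each camera call takes 0.05 s, during which the arm holds its last target. There are 200 camera calls.

## Working session

There is one attempt and no reset: what is moved stays moved. The work goes in short steps, Python scripts to look and compute and a shell command to move; the robot and the scene stay as the last step left them, time stands still between calls to the robot, and variables do not carry over. Pictures are saved under pics/ and viewed, at most 14 in all, crops included, and the job is handed in when it is done.

```bash
mkdir -p pics; ls; python3 - <<'E'
from bench import arm
import cv2
s=arm.sense();print({k:s[k] for k in('t','ee_pos','ee_rot','finger_gap')})
for n in('scene','side'):
    d=arm.snapshot(n);cv2.imwrite(f'pics/{n}0.png',d['image'][:,:,::-1]);print(n,d['mtx'],d['extrinsics'],[k for k in d])
E
```

```text
pics
{'t': 0.0, 'ee_pos': array([6.49395250e-01, 1.71224221e-05, 2.30045197e-01]), 'ee_rot': array([[-1.09097848e-05,  9.99997868e-01, -2.06504739e-03],
       [ 9.99999982e-01,  1.13037351e-05,  1.90759039e-04],
       [ 1.90781975e-04, -2.06504527e-03, -9.99997850e-01]]), 'finger_gap': 0.08515803662154743}
scene [[608.53808828   0.         328.80767664]
 [  0.         608.53808828 236.66360702]
 [  0.           0.           1.        ]] [[ 0.6847954   0.72862108 -0.01290692 -0.37462633]
 [-0.43745372  0.42517768  0.79237502  0.19109308]
 [ 0.58282888 -0.53696859  0.60989772 -1.43256421]
 [ 0.          0.          0.          1.        ]] ['image', 'mtx', 'extrinsics']
side [[450.0612245    0.         315.22288737]
 [  0.         450.0612245  243.77962747]
 [  0.           0.           1.        ]] [[-0.79331928 -0.60880443  0.00129572  0.41240394]
 [ 0.46513267 -0.60472792  0.64649497 -0.27983741]
 [-0.39280545  0.5134796   0.76291715 -0.60416489]
 [ 0.          0.          0.          1.        ]] ['image', 'mtx', 'extrinsics']
```

View pics/scene0.png

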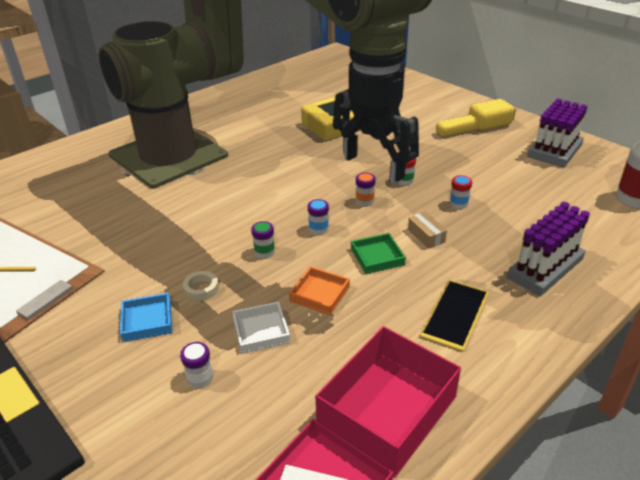

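View pics/side0.png

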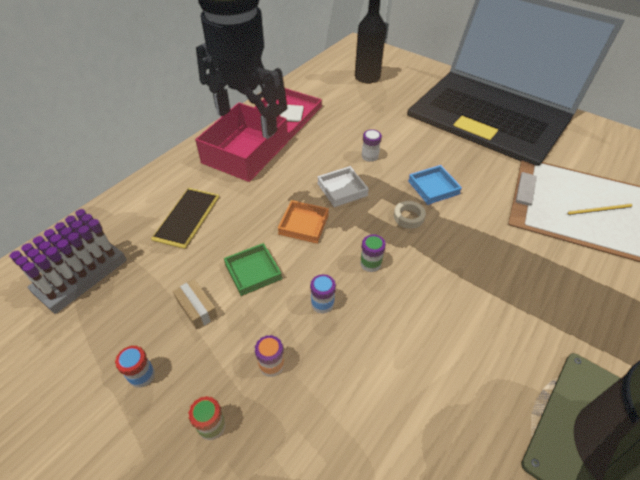

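The scene view shows the stickers at green (263,228), blue (318,207), orange (366,180) and white (195,352), with the trays between them. The side view shows the same objects unobstructed. Next I'll turn these pixels into positions.

```bash
cat >h.py <<'E'
import numpy as np
def onplane(uv,K,E,z):
    d=np.linalg.inv(K)@[uv[0],uv[1],1]; d=d*[1,-1,-1]
    R,t=E[:3,:3],E[:3,3]; c=-R.T@t; w=R.T@d
    return (c+w*(z-c[2])/w[2])
E
python3 - <<'E'
from bench import arm
from h import *
import cv2
P={'scene':dict(jg=(263,228),jb=(318,207),jo=(366,180),jw=(195,351),rb=(461,183),rg=(408,162),tb=(146,309),to=(321,284),tw=(261,320),tg=(377,247)),
'side':dict(jg=(374,243),jb=(323,286),jo=(269,347),jw=(372,135),rb=(132,358),rg=(206,411),tb=(435,181),to=(304,217),tw=(343,183),tg=(253,264))}
for n in P:
    d=arm.snapshot(n)
    for k,uv in P[n].items(): print(n,k,onplane(uv,d['mtx'],d['extrinsics'],.02 if k[0]=='t' else .06)[:2].round(3))
    c=d['image'][150:350,100:420] if n=='scene' else d['image'][110:310,210:480]
    cv2.imwrite(f'pics/{n}crop.png',cv2.resize(c,None,fx=2.5,fy=2.5,interpolation=2)[:,:,::-1])
E
```

```text
scene jg [ 0.445 -0.066]
scene jb [0.465 0.05 ]
scene jo [0.463 0.183]
scene jw [ 0.609 -0.319]
scene rb [0.603 0.31 ]
scene rg [0.475 0.297]
scene tb [ 0.441 -0.311]
scene to [ 0.596 -0.064]
scene tw [ 0.592 -0.191]
scene tg [0.593 0.079]
side jg [ 0.441 -0.061]
side jb [0.457 0.062]
side jo [0.454 0.193]
side jw [ 0.608 -0.314]
side rb [0.595 0.322]
side rg [0.459 0.31 ]
side tb [ 0.448 -0.31 ]
side to [ 0.598 -0.066]
side tw [ 0.594 -0.19 ]
side tg [0.598 0.077]
```

View pics/sidecrop.png

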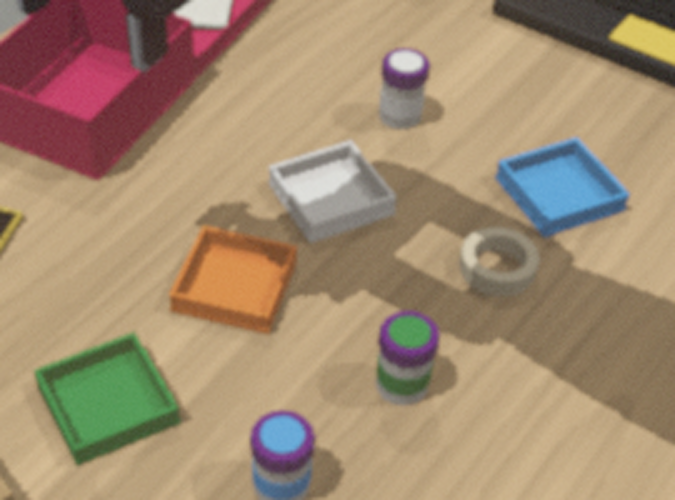

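In the crop the blue sticker is at (323,284) in full-image pixels and the green at (374,242). The two cameras agree on the trays but differ by about 10 mm on the jars, so I'll go above the blue jar and check with the wrist camera.

```bash
python3 -m jog '[{"translation":[0.3,-0.95,0],"angular":[0,0,0]},{"translation":[0.3,-0.95,0],"angular":[0,0,0]},{"translation":[0.3,-0.95,0],"angular":[0,0,0]},{"translation":[0.3,-0.95,0],"angular":[0,0,0]},{"translation":[0.3,-0.95,0],"angular":[0,0,0]},{"translation":[0.3,-0.95,0],"angular":[0,0,0]},{"translation":[0.3,-0.95,0],"angular":[0,0,0]},{"translation":[0.3,-0.95,0],"angular":[0,0,0]},{"translation":[0.3,-0.95,0],"angular":[0,0,0]},{"translation":[0,-0.95,0],"angular":[0,0,0]},{"translation":[0,0,0],"angular":[0,0,0]},{"translation":[0,0,0],"angular":[0,0,0]},{"translation":[0,0,0],"angular":[0,0,0]}]'
cat >>h.py <<'E'
def wsnap(name):
    from bench import arm; import cv2,pickle
    s=arm.sense(); d=arm.snapshot('wrist'); T=np.eye(4); T[:3,:3]=s['ee_rot'];T[:3,3]=s['ee_pos']
    E=np.linalg.inv(T@np.array(d['mount'])); cv2.imwrite(f'pics/{name}.png',d['image'][:,:,::-1])
    pickle.dump((np.array(d['mtx']),E),open(f'pics/{name}.pkl','wb')); print(s['t'],s['ee_pos'].round(4),s['ee_rot'].round(3).tolist(),d['mount'].round(3).tolist())
def pts(name,P):
    import pickle; K,E=pickle.load(open(f'pics/{name}.pkl','rb'))
    for k,(u,v,z) in P.items(): print(k,onplane((u,v),K,E,z)[:2].round(4))
E
python3 -c "from h import *;wsnap('w1')"
```

```text
t: 1.28
ee_pos: [0.4605, 0.0539, 0.2315]
ee_rot: [[0.0, 1.0, 0.001], [1.0, -0.0, -0.0], [-0.0, 0.001, -1.0]]
force: [0.4, 0.1, 0.2]
finger_gap: 0.0853
finger_force: 0.0
1.2833 [0.4605 0.0539 0.2315] [[0.0, 1.0, 0.001], [1.0, -0.0, -0.0], [-0.0, 0.001, -1.0]] [[0.001, 0.952, 0.306, 0.079], [1.0, -0.001, 0.0, 0.0], [0.001, 0.306, -0.952, -0.142], [0.0, 0.0, 0.0, 1.0]]
```

View pics/w1.png

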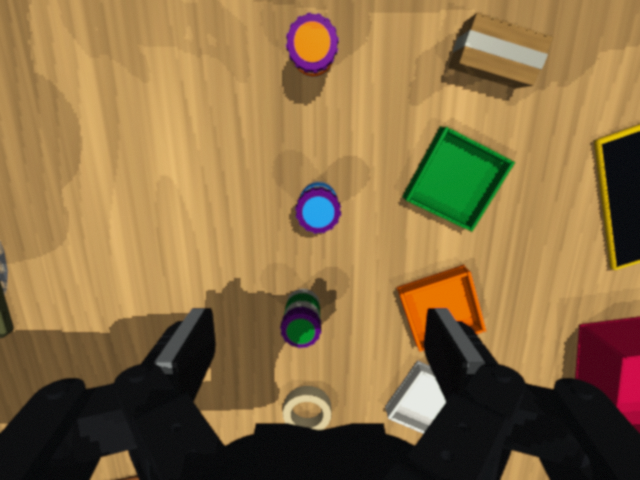

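The wrist view shows the stickers at orange (312,43), blue (318,212) and green (301,331). The green tray centre is about (458,179) and the orange tray centre about (441,309).

```bash
python3 -c "
from h import *
pts('w1',dict(jo=(312,43,.06),jb=(318,212,.06),jg=(301,331,.06),tg=(458.5,179,.02),to=(441,309,.02)))"
```

```text
jo [0.4549 0.192 ]
jb [0.4595 0.0582]
jg [ 0.4427 -0.062 ]
tg [0.5957 0.0816]
to [ 0.5933 -0.0594]
```

```bash
python3 -m jog '[{"translation":[0.25,0,0.9],"angular":[0,0,0]},{"translation":[0,0,1],"angular":[0,0,0]},{"translation":[0,0,1],"angular":[0,0,0]},{"translation":[0,0,1],"angular":[0,0,0]},{"translation":[0,0,1],"angular":[0,0,0]},{"translation":[0,0,1],"angular":[0,0,0]},{"translation":[0,0,1],"angular":[0,0,0]},{"translation":[0,0,1],"angular":[0,0,0]},{"translation":[0,0,1],"angular":[0,0,0]},{"translation":[0,0,0.7],"angular":[0,0,0]},{"translation":[0,0,0.5],"angular":[0,0,0]},{"translation":[0,0,0],"angular":[0,0,0]},{"translation":[0,0,0],"angular":[0,0,0]}]'
python3 -m jog '[{"translation":[0,0,0],"angular":[0,0,0]},{"translation":[0,0,0],"angular":[0,0,0]},{"translation":[0,0,0],"angular":[0,0,0]},{"translation":[0,0,0],"angular":[0,0,0]},{"translation":[0,0,0],"angular":[0,0,0]},{"translation":[0,0,0],"angular":[0,0,0]},{"translation":[0,0,0],"angular":[0,0,0]},{"translation":[0,0,0],"angular":[0,0,0]},{"translation":[0,0,0],"angular":[0,0,0]},{"translation":[0,0,0],"angular":[0,0,0]}]' -1 30
```

```text
t: 2.42
ee_pos: [0.4602, 0.0589, 0.0291]
ee_rot: [[0.0, 1.0, -0.001], [1.0, -0.0, -0.0], [-0.0, -0.001, -1.0]]
force: [0.5, -0.4, 0.1]
finger_gap: 0.0855
finger_force: 0.0
t: 3.25
ee_pos: [0.4607, 0.059, 0.0304]
ee_rot: [[-0.0, 1.0, 0.001], [1.0, 0.0, 0.0], [0.0, 0.001, -1.0]]
force: [-1.2, 0.8, 6.1]
finger_gap: 0.0388
finger_force: 29.9
```

```bash
python3 -m jog '[{"translation":[0,0,-0.3],"angular":[0,0,0]},{"translation":[0,0,-0.7],"angular":[0,0,0]},{"translation":[0,0,-1],"angular":[0,0,0]},{"translation":[0,0,-1],"angular":[0,0,0]},{"translation":[0,0,-1],"angular":[0,0,0]},{"translation":[0,0,-1],"angular":[0,0,0]},{"translation":[0,0,-1],"angular":[0,0,0]},{"translation":[0,0,0],"angular":[0,0,0]}]'
python3 -m jog '[{"translation":[-0.6,0,0],"angular":[0,0,0]},{"translation":[-1,0,0],"angular":[0,0,0]},{"translation":[-1,0,0],"angular":[0,0,0]},{"translation":[-1,0,0],"angular":[0,0,0]},{"translation":[-1,0,0],"angular":[0,0,0]},{"translation":[-1,0,0],"angular":[0,0,0]},{"translation":[-1,-0.7,0],"angular":[0,0,0]},{"translation":[-1,0,0],"angular":[0,0,0]},{"translation":[-1,0,0],"angular":[0,0,0]},{"translation":[-1,0,0],"angular":[0,0,0]},{"translation":[-1,0,0],"angular":[0,0,0]},{"translation":[-1,0,0],"angular":[0,0,0]},{"translation":[-1,0,0],"angular":[0,0,0]},{"translation":[-1,0,0],"angular":[0,0,0]},{"translation":[-1,0,0],"angular":[0,0,0]},{"translation":[-1,0,0],"angular":[0,0,0]},{"translation":[-1,0,0],"angular":[0,0,0]},{"translation":[-1,0,0],"angular":[0,0,0]},{"translation":[-0.85,0,0],"angular":[0,0,0]},{"translation":[0,0,0],"angular":[0,0,0]}]'
python3 -m jog '[{"translation":[0,0,0],"angular":[0,0,0]},{"translation":[0,0,0],"angular":[0,0,0]}]'
python3 -c "from h import *;wsnap('w2')"
```

```text
t: 3.92
ee_pos: [0.4625, 0.059, 0.1538]
ee_rot: [[-0.0, 1.0, 0.008], [1.0, 0.0, 0.0], [0.0, 0.008, -1.0]]
force: [0.5, 0.6, 1.1]
finger_gap: 0.0392
finger_force: 30.4
t: 5.58
ee_pos: [0.4455, -0.3122, 0.1483]
ee_rot: [[0.002, 1.0, -0.001], [1.0, -0.002, -0.0], [-0.0, -0.001, -1.0]]
force: [-0.4, 0.7, -0.5]
finger_gap: 0.0389
finger_force: 30.5
t: 5.75
ee_pos: [0.4457, -0.3093, 0.1485]
ee_rot: [[-0.0, 1.0, -0.001], [1.0, 0.0, 0.001], [0.001, -0.001, -1.0]]
force: [0.3, -0.3, -0.7]
finger_gap: 0.0389
finger_force: 30.5
5.75 [ 0.4457 -0.3093  0.1485] [[-0.0, 1.0, -0.001], [1.0, 0.0, 0.001], [0.001, -0.001, -1.0]] [[0.001, 0.952, 0.306, 0.079], [1.0, -0.001, 0.0, 0.0], [0.001, 0.306, -0.952, -0.142], [0.0, 0.0, 0.0, 1.0]]
```

View pics/w2.png

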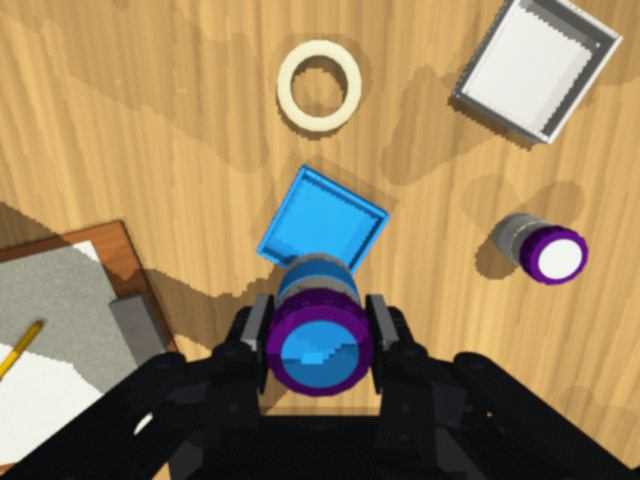

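The blue tray rim corners are at (304,167), (389,213) and (259,250), giving a centre of (324,231). The white sticker is at (556,259) and the white tray centre at about (536,67). The jar hangs straight in the fingers.

```bash
python3 -c "
from h import *
pts('w2',dict(tb=(324,231.5,.02),jw=(556,259,.06),tw=(536.5,67,.02)))"
```

```text
tb [ 0.4492 -0.31  ]
jw [ 0.606  -0.3175]
tw [ 0.5928 -0.1935]
```

```bash
python3 -m jog '[{"translation":[0,0.12,0.5],"angular":[0,0,0]},{"translation":[0,0,1],"angular":[0,0,0]},{"translation":[0,0,1],"angular":[0,0,0]},{"translation":[0,0,1],"angular":[0,0,0]},{"translation":[0,0,1],"angular":[0,0,0]},{"translation":[0,0,0.6],"angular":[0,0,0]},{"translation":[0,0,0.3],"angular":[0,0,0]},{"translation":[0,0,0.2],"angular":[0,0,0]},{"translation":[0,0,0],"angular":[0,0,0]},{"translation":[0,0,0],"angular":[0,0,0]}]'
```

```text
t: 6.63
ee_pos: [0.449, -0.3104, 0.0382]
ee_rot: [[-0.0, 1.0, 0.001], [1.0, 0.0, -0.001], [-0.001, 0.001, -1.0]]
force: [0.0, 0.3, -0.3]
finger_gap: 0.0393
finger_force: 30.5
```

```bash
python3 -m jog '[{"translation":[0,0,0.1],"angular":[0,0,0]},{"translation":[0,0,0.08],"angular":[0,0,0]},{"translation":[0,0,0],"angular":[0,0,0]},{"translation":[0,0,0],"angular":[0,0,0]}]'
python3 -m jog '[{"translation":[0,0,0],"angular":[0,0,0]},{"translation":[0,0,0],"angular":[0,0,0]},{"translation":[0,0,0],"angular":[0,0,0]},{"translation":[0,0,0],"angular":[0,0,0]},{"translation":[0,0,0],"angular":[0,0,0]},{"translation":[0,0,0],"angular":[0,0,0]},{"translation":[0,0,0],"angular":[0,0,0]},{"translation":[0,0,0],"angular":[0,0,0]}]' 1
python3 -m jog '[{"translation":[0,0,-0.4],"angular":[0,0,0]},{"translation":[0,0,-1],"angular":[0,0,0]},{"translation":[0,0,-1],"angular":[0,0,0]},{"translation":[0,0,-1],"angular":[0,0,0]},{"translation":[0,0,-1],"angular":[0,0,0]},{"translation":[0,0,-1],"angular":[0,0,0]},{"translation":[0,0,-1],"angular":[0,0,0]},{"translation":[0,0,0],"angular":[0,0,0]},{"translation":[0,0,0],"angular":[0,0,0]}]'
```

```text
t: 6.97
ee_pos: [0.4489, -0.3105, 0.0345]
ee_rot: [[0.0, 1.0, 0.001], [1.0, -0.0, -0.001], [-0.001, 0.001, -1.0]]
force: [1.6, 0.3, -0.1]
finger_gap: 0.039
finger_force: 30.5
t: 7.63
ee_pos: [0.4483, -0.31, 0.0337]
ee_rot: [[-0.0, 1.0, -0.0], [1.0, 0.0, 0.0], [0.0, -0.0, -1.0]]
force: [-0.8, -0.6, 0.6]
finger_gap: 0.0856
finger_force: 0.0
t: 8.38
ee_pos: [0.4492, -0.3107, 0.1636]
ee_rot: [[-0.0, 1.0, 0.003], [1.0, 0.0, -0.002], [-0.002, 0.003, -1.0]]
force: [0.0, -0.7, 0.5]
finger_gap: 0.0853
finger_force: 0.0
```

```bash
python3 -m jog '[{"translation":[-0.3,0.5,0],"angular":[0,0,0]},{"translation":[0,1,0],"angular":[0,0,0]},{"translation":[0,1,0],"angular":[0,0,0]},{"translation":[0,1,0],"angular":[0,0,0]},{"translation":[0,1,0],"angular":[0,0,0]},{"translation":[0,1,0],"angular":[0,0,0]},{"translation":[0,1,0],"angular":[0,0,0]},{"translation":[0,0.9,0],"angular":[0,0,0]},{"translation":[0,0.5,0],"angular":[0,0,0]},{"translation":[0,0,0],"angular":[0,0,0]},{"translation":[0,0,0],"angular":[0,0,0]}]'
python3 -c "from h import *;wsnap('w3')"
```

```text
t: 9.3
ee_pos: [0.6057, -0.3156, 0.1602]
ee_rot: [[-0.0, 1.0, -0.002], [1.0, 0.0, 0.001], [0.001, -0.002, -1.0]]
force: [-0.2, 0.1, -0.7]
finger_gap: 0.085
finger_force: 0.0
9.3 [ 0.6057 -0.3156  0.1602] [[-0.0, 1.0, -0.002], [1.0, 0.0, 0.001], [0.001, -0.002, -1.0]] [[0.001, 0.952, 0.306, 0.079], [1.0, -0.001, 0.0, 0.0], [0.001, 0.306, -0.952, -0.142], [0.0, 0.0, 0.0, 1.0]]
```

View pics/w3.png

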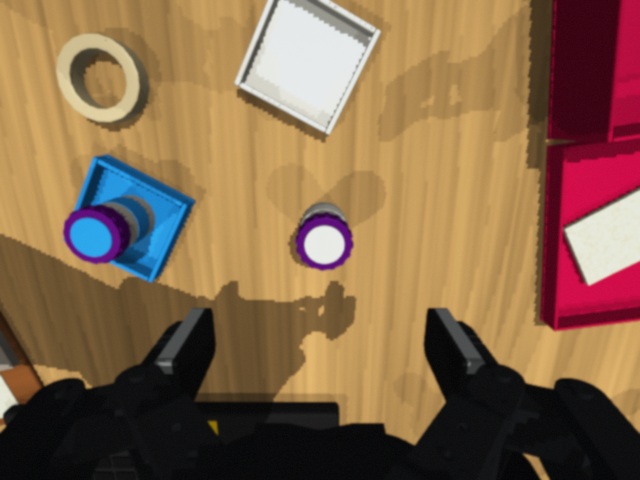

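The blue jar stands upright in its tray. The white sticker is at (324,244), almost directly below the gripper, and the white tray centre is about (308,27).

```bash
python3 -c "
from h import *
pts('w3',dict(jw=(324,244,.06),tw=(308.5,27,.02)))"
python3 -m jog '[{"translation":[0,0,0.5],"angular":[0,0,0]},{"translation":[0,0,1],"angular":[0,0,0]},{"translation":[0,0,1],"angular":[0,0,0]},{"translation":[0,0,1],"angular":[0,0,0]},{"translation":[0,0,1],"angular":[0,0,0]},{"translation":[0,0,1],"angular":[0,0,0]},{"translation":[0,0,0.6],"angular":[0,0,0]},{"translation":[0,0,0.4],"angular":[0,0,0]},{"translation":[0,0,0],"angular":[0,0,0]},{"translation":[0,0,0],"angular":[0,0,0]}]'
```

```text
jw [ 0.6088 -0.3173]
tw [ 0.5977 -0.1734]
t: 10.18
ee_pos: [0.6063, -0.3162, 0.0319]
ee_rot: [[0.0, 1.0, 0.0], [1.0, -0.0, -0.0], [-0.0, 0.0, -1.0]]
force: [0.5, -0.2, 0.5]
finger_gap: 0.0852
finger_force: 0.0
```

```bash
python3 -c "
from h import *
pts('w3',dict(tw=(308.5,57,.02)))"
python3 -m jog '[{"translation":[0,0.1,0.05],"angular":[0,0,0]},{"translation":[0,0,0],"angular":[0,0,0]},{"translation":[0,0,0],"angular":[0,0,0]},{"translation":[0,0,0],"angular":[0,0,0]},{"translation":[0,0,0],"angular":[0,0,0]},{"translation":[0,0,0],"angular":[0,0,0]},{"translation":[0,0,0],"angular":[0,0,0]},{"translation":[0,0,0],"angular":[0,0,0]},{"translation":[0,0,0],"angular":[0,0,0]},{"translation":[0,0,0],"angular":[0,0,0]}]' -1 30
python3 -m jog '[{"translation":[0,0,-0.4],"angular":[0,0,0]},{"translation":[0,0,-1],"angular":[0,0,0]},{"translation":[0,0,-1],"angular":[0,0,0]},{"translation":[0,0,-1],"angular":[0,0,0]},{"translation":[0,0,-0.6],"angular":[0,0,0]},{"translation":[0,0,0],"angular":[0,0,0]}]'
```

```text
tw [ 0.5976 -0.192 ]
t: 11.02
ee_pos: [0.609, -0.3164, 0.0319]
ee_rot: [[-0.0, 1.0, 0.001], [1.0, 0.0, -0.001], [-0.001, 0.001, -1.0]]
force: [-0.4, 1.1, 5.6]
finger_gap: 0.0393
finger_force: 30.4
t: 11.52
ee_pos: [0.61, -0.317, 0.1145]
ee_rot: [[-0.0, 1.0, 0.005], [1.0, 0.0, -0.003], [-0.003, 0.005, -1.0]]
force: [1.3, -0.7, -0.3]
finger_gap: 0.0389
finger_force: 30.3
```

```bash
python3 -m jog '[{"translation":[0.5,0,0],"angular":[0,0,0]},{"translation":[1,-0.65,0],"angular":[0,0,0]},{"translation":[1,0,0],"angular":[0,0,0]},{"translation":[1,0,0],"angular":[0,0,0]},{"translation":[1,0,0],"angular":[0,0,0]},{"translation":[1,0,0],"angular":[0,0,0]},{"translation":[0.7,0,0],"angular":[0,0,0]},{"translation":[0,0,0],"angular":[0,0,0]},{"translation":[0,0,0.5],"angular":[0,0,0]},{"translation":[0,0,1],"angular":[0,0,0]},{"translation":[0,0,1],"angular":[0,0,0]},{"translation":[0,0,0.7],"angular":[0,0,0]},{"translation":[0,0,0.4],"angular":[0,0,0]},{"translation":[0,0,0],"angular":[0,0,0]},{"translation":[0,0,0],"angular":[0,0,0]}]'
```

```text
t: 12.77
ee_pos: [0.5953, -0.1926, 0.0382]
ee_rot: [[0.001, 1.0, -0.0], [1.0, -0.001, 0.0], [0.0, -0.0, -1.0]]
force: [0.5, -0.2, -0.7]
finger_gap: 0.0386
finger_force: 30.8
```

```bash
python3 -m jog '[{"translation":[0,0,0.1],"angular":[0,0,0]},{"translation":[0,0,0],"angular":[0,0,0]},{"translation":[0,0,0],"angular":[0,0,0]}]'
python3 -m jog '[{"translation":[0,0,0],"angular":[0,0,0]},{"translation":[0,0,0],"angular":[0,0,0]},{"translation":[0,0,0],"angular":[0,0,0]},{"translation":[0,0,0],"angular":[0,0,0]},{"translation":[0,0,0],"angular":[0,0,0]},{"translation":[0,0,0],"angular":[0,0,0]},{"translation":[0,0,0],"angular":[0,0,0]},{"translation":[0,0,0],"angular":[0,0,0]}]' 1
python3 -m jog '[{"translation":[0,0,-0.4],"angular":[0,0,0]},{"translation":[0,0,-1],"angular":[0,0,0]},{"translation":[0,0,-1],"angular":[0,0,0]},{"translation":[0,0,-1],"angular":[0,0,0]},{"translation":[0,0,-1],"angular":[0,0,0]},{"translation":[0,0,-1],"angular":[0,0,0]},{"translation":[0,0,-0.6],"angular":[0,0,0]},{"translation":[0.5,-0.6,0],"angular":[0,0,0]},{"translation":[0.8,-0.9,0],"angular":[0,0,0]},{"translation":[0.8,-0.9,0],"angular":[0,0,0]},{"translation":[0.8,-0.9,0],"angular":[0,0,0]},{"translation":[0.8,-0.9,0],"angular":[0,0,0]},{"translation":[0.8,-0.9,0],"angular":[0,0,0]},{"translation":[0.8,-1,0],"angular":[0,0,0]},{"translation":[0.8,-1,0],"angular":[0,0,0]},{"translation":[0.4,-0.5,0],"angular":[0,0,0]},{"translation":[0,0,0],"angular":[0,0,0]},{"translation":[0,0,0],"angular":[0,0,0]},{"translation":[0,0,0],"angular":[0,0,0]}]'
python3 -c "from h import *;wsnap('w4')"
```

```text
t: 13.02
ee_pos: [0.5955, -0.1922, 0.0369]
ee_rot: [[0.0, 1.0, 0.0], [1.0, -0.0, -0.0], [-0.0, 0.0, -1.0]]
force: [0.1, -0.5, -0.4]
finger_gap: 0.0387
finger_force: 30.8
t: 13.68
ee_pos: [0.5954, -0.192, 0.0367]
ee_rot: [[-0.0, 1.0, 0.0], [1.0, 0.0, -0.0], [-0.0, 0.0, -1.0]]
force: [-0.1, 0.3, 0.2]
finger_gap: 0.0855
finger_force: 0.0
t: 15.27
ee_pos: [0.444, -0.0624, 0.1572]
ee_rot: [[0.0, 1.0, 0.001], [1.0, -0.0, -0.0], [-0.0, 0.001, -1.0]]
force: [-0.0, 0.1, 1.2]
finger_gap: 0.0857
finger_force: 0.0
15.2667 [ 0.444  -0.0624  0.1572] [[0.0, 1.0, 0.001], [1.0, -0.0, -0.0], [-0.0, 0.001, -1.0]] [[0.001, 0.952, 0.306, 0.079], [1.0, -0.001, 0.0, 0.0], [0.001, 0.306, -0.952, -0.142], [0.0, 0.0, 0.0, 1.0]]
```

View pics/w4.png

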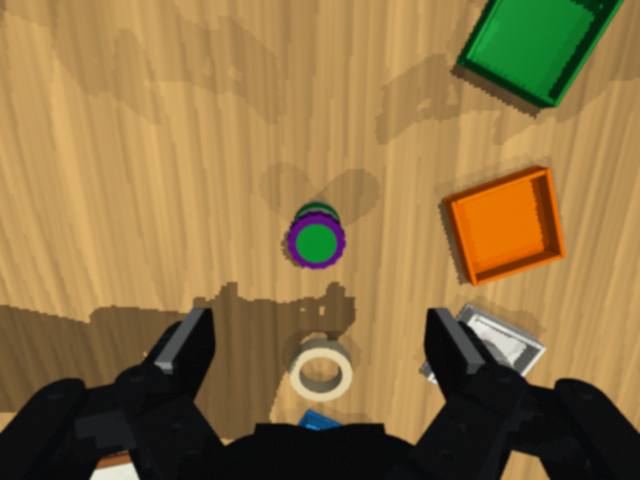

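The green sticker is at (317,242), directly below the gripper, and the orange tray centre is at (507,227). The finger hides the white jar, so I'll check that one later.

```bash
python3 -c "
from h import *
pts('w4',dict(jg=(317,242,.06),to=(507,227,.02)))"
python3 -m jog '[{"translation":[0,0,0.5],"angular":[0,0,0]},{"translation":[0,0,1],"angular":[0,0,0]},{"translation":[0,0,1],"angular":[0,0,0]},{"translation":[0,0,1],"angular":[0,0,0]},{"translation":[0,0,1],"angular":[0,0,0]},{"translation":[0,0,1],"angular":[0,0,0]},{"translation":[0,0,0.5],"angular":[0,0,0]},{"translation":[0,0,0.3],"angular":[0,0,0]},{"translation":[0,0,0],"angular":[0,0,0]},{"translation":[0,0,0],"angular":[0,0,0]}]'
python3 -m jog '[{"translation":[0,0,0],"angular":[0,0,0]},{"translation":[0,0,0],"angular":[0,0,0]},{"translation":[0,0,0],"angular":[0,0,0]},{"translation":[0,0,0],"angular":[0,0,0]},{"translation":[0,0,0],"angular":[0,0,0]},{"translation":[0,0,0],"angular":[0,0,0]},{"translation":[0,0,0],"angular":[0,0,0]},{"translation":[0,0,0],"angular":[0,0,0]},{"translation":[0,0,0],"angular":[0,0,0]}]' -1 30
python3 -m jog '[{"translation":[0,0,-0.4],"angular":[0,0,0]},{"translation":[0,0,-1],"angular":[0,0,0]},{"translation":[0,0,-1],"angular":[0,0,0]},{"translation":[0,0,-1],"angular":[0,0,0]},{"translation":[0,0,-1],"angular":[0,0,0]},{"translation":[0,0,-0.6],"angular":[0,0,0]},{"translation":[0,0,0],"angular":[0,0,0]}]'
```

```text
jg [ 0.4425 -0.0617]
to [ 0.594  -0.0621]
t: 16.15
ee_pos: [0.4439, -0.0623, 0.031]
ee_rot: [[0.0, 1.0, 0.0], [1.0, -0.0, -0.0], [-0.0, 0.0, -1.0]]
force: [-0.1, 0.0, 0.3]
finger_gap: 0.0853
finger_force: 0.0
t: 16.9
ee_pos: [0.444, -0.0622, 0.0316]
ee_rot: [[-0.0, 1.0, 0.001], [1.0, 0.0, -0.0], [-0.0, 0.001, -1.0]]
force: [-2.0, 0.4, 6.4]
finger_gap: 0.0391
finger_force: 29.9
t: 17.48
ee_pos: [0.4452, -0.0625, 0.1339]
ee_rot: [[-0.0, 1.0, 0.006], [1.0, 0.0, -0.001], [-0.001, 0.006, -1.0]]
force: [0.0, -0.1, -1.1]
finger_gap: 0.039
finger_force: 30.3
```

```bash
python3 -m jog '[{"translation":[0.5,0.6,0],"angular":[0,0,0]},{"translation":[0.9,1,0],"angular":[0,0,0]},{"translation":[0.9,1,0],"angular":[0,0,0]},{"translation":[0.9,1,0],"angular":[0,0,0]},{"translation":[0.9,1,0],"angular":[0,0,0]},{"translation":[0.9,1,0],"angular":[0,0,0]},{"translation":[0.9,1,0],"angular":[0,0,0]},{"translation":[0.8,0.6,0],"angular":[0,0,0]},{"translation":[0.4,0.4,0],"angular":[0,0,0]},{"translation":[0,0,0],"angular":[0,0,0]},{"translation":[0,0,0.5],"angular":[0,0,0]},{"translation":[0,0,1],"angular":[0,0,0]},{"translation":[0,0,1],"angular":[0,0,0]},{"translation":[0,0,1],"angular":[0,0,0]},{"translation":[0,0,0.7],"angular":[0,0,0]},{"translation":[0,0,0.35],"angular":[0,0,0]},{"translation":[0,0,0],"angular":[0,0,0]},{"translation":[0,0,0],"angular":[0,0,0]}]'
```

```text
t: 18.98
ee_pos: [0.5953, 0.0795, 0.0398]
ee_rot: [[0.0, 1.0, -0.0], [1.0, -0.0, -0.0], [-0.0, -0.0, -1.0]]
force: [-0.4, -0.3, -0.5]
finger_gap: 0.0387
finger_force: 30.4
```

```bash
python3 -m jog '[{"translation":[0,0,0.19],"angular":[0,0,0]},{"translation":[0,0,0],"angular":[0,0,0]},{"translation":[0,0,0],"angular":[0,0,0]}]'
python3 -m jog '[{"translation":[0,0,0],"angular":[0,0,0]},{"translation":[0,0,0],"angular":[0,0,0]},{"translation":[0,0,0],"angular":[0,0,0]},{"translation":[0,0,0],"angular":[0,0,0]},{"translation":[0,0,0],"angular":[0,0,0]},{"translation":[0,0,0],"angular":[0,0,0]},{"translation":[0,0,0],"angular":[0,0,0]},{"translation":[0,0,0],"angular":[0,0,0]}]' 1
python3 -m jog '[{"translation":[0,0,-0.4],"angular":[0,0,0]},{"translation":[0,0,-1],"angular":[0,0,0]},{"translation":[0,0,-1],"angular":[0,0,0]},{"translation":[0,0,-1],"angular":[0,0,0]},{"translation":[0,0,-1],"angular":[0,0,0]},{"translation":[0,0,-1],"angular":[0,0,0]},{"translation":[0,0,-0.6],"angular":[0,0,0]},{"translation":[0.4,-0.6,0],"angular":[0,0,0]},{"translation":[0.8,-1,0],"angular":[0,0,0]},{"translation":[0.8,-1,0],"angular":[0,0,0]},{"translation":[0.8,-1,0],"angular":[0,0,0]},{"translation":[0.8,-1,0],"angular":[0,0,0]},{"translation":[0.8,-1,0],"angular":[0,0,0]},{"translation":[0.8,-1,0],"angular":[0,0,0]},{"translation":[0.4,-0.4,0],"angular":[0,0,0]},{"translation":[0,0,0],"angular":[0,0,0]},{"translation":[0,0,0],"angular":[0,0,0]},{"translation":[0,0,0],"angular":[0,0,0]}]'
python3 -c "from h import *;wsnap('w5')"
```

```text
t: 19.23
ee_pos: [0.5959, 0.08, 0.0367]
ee_rot: [[-0.0, 1.0, 0.001], [1.0, 0.0, 0.0], [0.0, 0.001, -1.0]]
force: [0.4, 0.2, -0.5]
finger_gap: 0.0391
finger_force: 30.4
t: 19.9
ee_pos: [0.5954, 0.08, 0.0359]
ee_rot: [[-0.0, 1.0, -0.0], [1.0, 0.0, 0.0], [0.0, -0.0, -1.0]]
force: [0.5, 0.3, -0.5]
finger_gap: 0.0852
finger_force: 0.0
t: 21.4
ee_pos: [0.4557, 0.1917, 0.1557]
ee_rot: [[0.0, 1.0, 0.0], [1.0, -0.0, -0.0], [-0.0, 0.0, -1.0]]
force: [-0.7, 0.7, 0.4]
finger_gap: 0.0852
finger_force: 0.0
21.4 [0.4557 0.1917 0.1557] [[0.0, 1.0, 0.0], [1.0, -0.0, -0.0], [-0.0, 0.0, -1.0]] [[0.001, 0.952, 0.306, 0.079], [1.0, -0.001, 0.0, 0.0], [0.001, 0.306, -0.952, -0.142], [0.0, 0.0, 0.0, 1.0]]
```

View pics/w5.png

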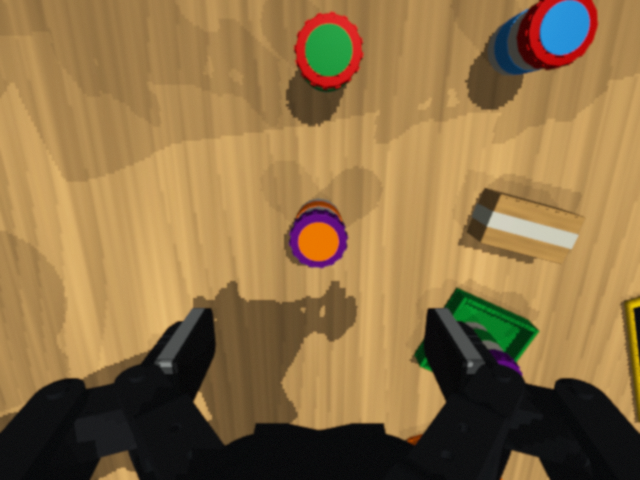

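The orange sticker is at (318,242), directly below the gripper. Both red-capped jars stand where they were, and the green jar is in its tray.

```bash
python3 -m jog '[{"translation":[0,0,0.5],"angular":[0,0,0]},{"translation":[0,0,1],"angular":[0,0,0]},{"translation":[0,0,1],"angular":[0,0,0]},{"translation":[0,0,1],"angular":[0,0,0]},{"translation":[0,0,1],"angular":[0,0,0]},{"translation":[0,0,1],"angular":[0,0,0]},{"translation":[0,0,0.5],"angular":[0,0,0]},{"translation":[0,0,0.2],"angular":[0,0,0]},{"translation":[0,0,0],"angular":[0,0,0]},{"translation":[0,0,0],"angular":[0,0,0]}]'
python3 -m jog '[{"translation":[0,0,0],"angular":[0,0,0]},{"translation":[0,0,0],"angular":[0,0,0]},{"translation":[0,0,0],"angular":[0,0,0]},{"translation":[0,0,0],"angular":[0,0,0]},{"translation":[0,0,0],"angular":[0,0,0]},{"translation":[0,0,0],"angular":[0,0,0]},{"translation":[0,0,0],"angular":[0,0,0]},{"translation":[0,0,0],"angular":[0,0,0]},{"translation":[0,0,0],"angular":[0,0,0]}]' -1 30
python3 -m jog '[{"translation":[0,0,-0.4],"angular":[0,0,0]},{"translation":[0,0,-1],"angular":[0,0,0]},{"translation":[0,0,-1],"angular":[0,0,0]},{"translation":[0,0,-1],"angular":[0,0,0]},{"translation":[0,0,-1],"angular":[0,0,0]},{"translation":[0,0,-1],"angular":[0,0,0]},{"translation":[0,0,-1],"angular":[0,0,0]},{"translation":[0,0,0],"angular":[0,0,0]}]'
python3 -m jog '[{"translation":[-0.5,0.3,0],"angular":[0,0,0]},{"translation":[-1,0.55,0],"angular":[0,0,0]},{"translation":[-1,0.55,0],"angular":[0,0,0]},{"translation":[-1,0.55,0],"angular":[0,0,0]},{"translation":[-1,0.55,0],"angular":[0,0,0]},{"translation":[-1,0.55,0],"angular":[0,0,0]},{"translation":[-1,0.55,0],"angular":[0,0,0]},{"translation":[-1,0.55,0],"angular":[0,0,0]},{"translation":[-1,0.55,0],"angular":[0,0,0]},{"translation":[-1,0.55,0],"angular":[0,0,0]},{"translation":[-1,0.55,0],"angular":[0,0,0]},{"translation":[-1,0.55,0],"angular":[0,0,0]},{"translation":[-0.8,0.4,0],"angular":[0,0,0]},{"translation":[-0.4,0.2,0],"angular":[0,0,0]},{"translation":[0,0,0],"angular":[0,0,0]},{"translation":[0,0,0],"angular":[0,0,0]},{"translation":[0,0,0],"angular":[0,0,0]}]'
```

```text
t: 22.28
ee_pos: [0.4561, 0.192, 0.0325]
ee_rot: [[0.0, 1.0, 0.001], [1.0, -0.0, 0.0], [0.0, 0.001, -1.0]]
force: [0.2, -0.1, -0.8]
finger_gap: 0.0853
finger_force: 0.0
t: 23.03
ee_pos: [0.4559, 0.1922, 0.0328]
ee_rot: [[-0.0, 1.0, 0.001], [1.0, 0.0, 0.0], [0.0, 0.001, -1.0]]
force: [-1.7, -0.4, 5.5]
finger_gap: 0.0388
finger_force: 30.0
t: 23.7
ee_pos: [0.4578, 0.1927, 0.1646]
ee_rot: [[-0.0, 1.0, 0.008], [1.0, 0.0, 0.002], [0.002, 0.008, -1.0]]
force: [0.4, -0.1, 0.1]
finger_gap: 0.0387
finger_force: 30.4
t: 25.12
ee_pos: [0.5938, -0.0613, 0.1593]
ee_rot: [[-0.001, 1.0, -0.001], [1.0, 0.001, 0.001], [0.001, -0.001, -1.0]]
force: [-0.2, 0.8, -1.8]
finger_gap: 0.0388
finger_force: 30.4
```

Next, lower it: the contact height is about 0.037, so the drop is 0.122 m.

```bash
python3 -m jog '[{"translation":[0,0.05,0.5],"angular":[0,0,0]},{"translation":[0,0,1],"angular":[0,0,0]},{"translation":[0,0,1],"angular":[0,0,0]},{"translation":[0,0,1],"angular":[0,0,0]},{"translation":[0,0,1],"angular":[0,0,0]},{"translation":[0,0,0.7],"angular":[0,0,0]},{"translation":[0,0,0.5],"angular":[0,0,0]},{"translation":[0,0,0.25],"angular":[0,0,0]},{"translation":[0,0,0],"angular":[0,0,0]},{"translation":[0,0,0],"angular":[0,0,0]},{"translation":[0,0,0],"angular":[0,0,0]}]'
```

```text
t: 26.03
ee_pos: [0.5965, -0.0622, 0.0423]
ee_rot: [[-0.0, 1.0, 0.002], [1.0, 0.0, -0.0], [-0.0, 0.002, -1.0]]
force: [0.8, -0.4, -0.6]
finger_gap: 0.039
finger_force: 30.4
```

```bash
python3 -m jog '[{"translation":[0,0,0.13],"angular":[0,0,0]},{"translation":[0,0,0.1],"angular":[0,0,0]},{"translation":[0,0,0],"angular":[0,0,0]},{"translation":[0,0,0],"angular":[0,0,0]}]'
python3 -m jog '[{"translation":[0,0,0],"angular":[0,0,0]},{"translation":[0,0,0],"angular":[0,0,0]},{"translation":[0,0,0],"angular":[0,0,0]},{"translation":[0,0,0],"angular":[0,0,0]},{"translation":[0,0,0],"angular":[0,0,0]},{"translation":[0,0,0],"angular":[0,0,0]},{"translation":[0,0,0],"angular":[0,0,0]},{"translation":[0,0,0],"angular":[0,0,0]}]' 1
python3 -m jog '[{"translation":[0,0,-0.4],"angular":[0,0,0]},{"translation":[0,0,-1],"angular":[0,0,0]},{"translation":[0,0,-1],"angular":[0,0,0]},{"translation":[0,0,-1],"angular":[0,0,0]},{"translation":[0,0,-1],"angular":[0,0,0]},{"translation":[0,0,-1],"angular":[0,0,0]},{"translation":[0,0,-1],"angular":[0,0,0]},{"translation":[0,0,-1],"angular":[0,0,0]},{"translation":[0,0,-1],"angular":[0,0,0]},{"translation":[0,0,-1],"angular":[0,0,0]},{"translation":[0,0,-1],"angular":[0,0,0]},{"translation":[0,0,-0.5],"angular":[0,0,0]},{"translation":[0,0,0],"angular":[0,0,0]},{"translation":[0,0,0],"angular":[0,0,0]},{"translation":[0,0,0],"angular":[0,0,0]}]'
python3 - <<'E'
from bench import arm
import cv2
for n in('scene','side'):
    cv2.imwrite(f'pics/{n}1.png',arm.snapshot(n)['image'][:,:,::-1])
E
```

```text
t: 26.37
ee_pos: [0.596, -0.0622, 0.0369]
ee_rot: [[0.0, 1.0, 0.002], [1.0, -0.0, -0.0], [-0.0, 0.002, -1.0]]
force: [0.3, 0.7, 0.4]
finger_gap: 0.0388
finger_force: 30.4
t: 27.03
ee_pos: [0.5954, -0.062, 0.0363]
ee_rot: [[-0.0, 1.0, -0.0], [1.0, 0.0, 0.0], [0.0, -0.0, -1.0]]
force: [0.6, 0.0, -0.5]
finger_gap: 0.0854
finger_force: 0.0
t: 28.28
ee_pos: [0.5947, -0.0619, 0.2527]
ee_rot: [[0.0, 1.0, -0.002], [1.0, -0.0, 0.0], [0.0, -0.002, -1.0]]
force: [0.2, 0.0, -0.6]
finger_gap: 0.0853
finger_force: 0.0
```

View pics/side1.png

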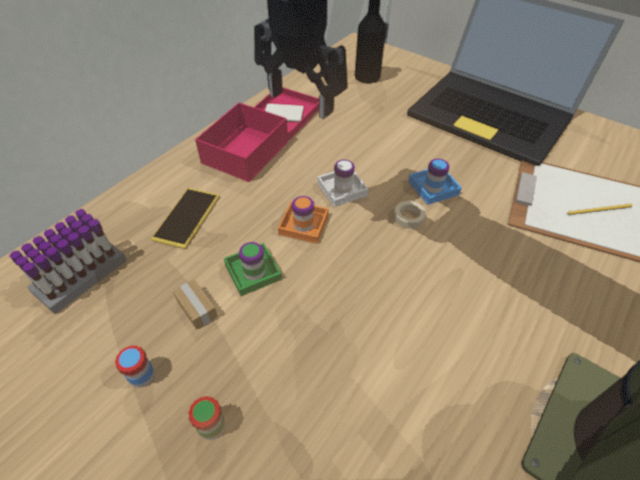

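View pics/scene1.png

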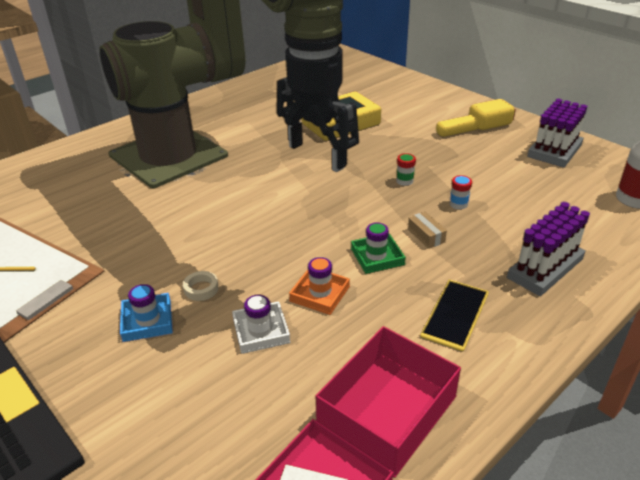

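Both views show all four jars upright in trays of their own colour: in the scene view, blue (145,300), white (258,313), orange (320,277) and green (377,240). The red-capped jars are where they started, so I'm handing the job in.

```bash
python3 -c "
from bench import arm
print(arm.job_done())"
```

```text
the job is handed in; nothing more can be done
None
```

All four purple-capped jars stand upright in the trays matching their stickers, the two red-capped jars were not touched, and the job was handed in after about 28 s of robot time.

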